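# Clamp a drawer front in the drilling jig

### The job

Clamp the loose pine drawer front in the drilling jig, pressing only on its three clamp levers with the fingertips: first press down the lever of the side clamp, on the far side of the jig, until it locks and the board is pushed square against the long near fence; then press down the lever of the end clamp on the left, so the board slides home against the end stop on the right; and last press down the lever of the hold-down clamp on the right. Do not touch or lift the board itself, and leave the other things lying about where they are.

Things in the scene. Friction and masses are not known exactly. Their poses are not given: they have to be found in the camera images.
- jig: Drilling jig, fixed to the bench: wooden base 262 x 420 x 18 mm, bed (top at 30), aluminium fence 190 long on the near side (top 46), end stop on the right, drill plate over the bed (top 66). Origin on the bench under the middle of the board's home place; x from the fence to the side clamp, y along the fence to the end clamp, z up. Base spans x -89..173, y -195..225.
- board: The drawer front: plain pine board 90 x 200 x 18 mm, about 0.18 kg, loose on the jig's bed. Origin at the centre of its underside, x across, y along. Home, against fence and end stop, its origin is at x = 0, y = 0 in the jig's frame, axes parallel. It starts 4 to 7.5 mm off both ways and up to 1 degree askew, and slides when a clamp pushes it.
- side_lever (a joint): Lever of the side clamp (straight-line toggle clamp; its rubber-tipped plunger pushes the board's far edge towards the fence), rad: 0 to 0.1 (raised about 43 to 37 degrees) at the start, 0.75 = level, locked against its stop; grows as it is pressed down. Stiff (4 to 5 N at the grip all the way), stays where it is left, never springs back.
- end_lever (a joint): Lever of the end clamp (same straight-line toggle clamp, pushing the board's left end to the right), rad: 0 to 0.1 (raised about 43 to 37 degrees) at the start, 0.75 = level, locked against its stop; grows as it is pressed down. Stiff (4 to 5 N at the grip all the way), stays where it is left, never springs back.
- hold_lever (a joint): Lever of the hold-down clamp (its arm lowers a rubber-footed spindle onto the board; raised, the arm tops out at about 100 mm), rad: 0 to 0.1 (raised about 43 to 37 degrees) at the start, 0.75 = level, locked against its stop; grows as it is pressed down. Stiff (4 to 5 N at the grip all the way), stays where it is left, never springs back.
- side_grip (a point): Side clamp: Middle of the black grip's upper face, 62 mm along the lever from its hinge pin; moves with the lever. Grip 72 mm long (35 to 107 mm from the pin), 20 wide, 14 thick. Lever points to the jig's +x, pin at x 143, y 0, z 39 mm in its frame. Raised, this point is about 86 mm above the bench and 41 mm out from the pin; locked, 46 and 62 mm.
- end_grip (a point): End clamp: Middle of the black grip's upper face, 62 mm along the lever from its hinge pin; moves with the lever. Grip 72 mm long (35 to 107 mm from the pin), 20 wide, 14 thick. Lever points to the jig's +y, pin at x 0, y 198, z 39 mm in its frame. Raised, this point is about 86 mm above the bench and 41 mm out from the pin; locked, 46 and 62 mm.
- hold_grip (a point): Hold-down: Middle of the black grip's upper face, 62 mm along the lever from its hinge pin; moves with the lever. Grip 72 mm long (35 to 107 mm from the pin), 20 wide, 14 thick. Lever points to the jig's -y, pin at x 26, y -156, z 44 mm in its frame. Raised, this point is about 91 mm above the bench and 41 mm out from the pin; locked, 51 and 62 mm.
- pull_a: Bystander: dark steel bow pull, 112 mm long, 27 mm high, standing on its two feet on the left far corner of the jig's base board. Origin under its middle.
- pull_b: Bystander: a like bow pull on the bench to the left of the jig. Origin under its middle.
- screw_tub: Bystander: small clear tub of screws, 58 mm across, 35 mm high, on the right far corner of the jig's base board. Origin under its middle.
- masking_tape: Bystander: roll of masking tape lying flat, 104 mm across, 50 mm high. Origin under its middle.
- paint_tin: Bystander: closed paint tin, 86 mm across, 115 mm high. Origin under its middle.
- brush: Bystander: flat paint brush, 210 mm long, lying on the bench. Origin under its middle.
- straightedge: Bystander: aluminium straightedge 30 x 300 x 5 mm lying on the bench to the right of the jig. Origin under its middle.

How it is judged:
By the outcome, as a careful person would: the job done as asked, in the order asked, and still so for the second after the job is handed in, with the robot touching nothing.
It also fails if it takes over 48 s, if anything falls off the work surface, if the arm or the gripper's body presses on something with over 40 N, if the wrist force passes 120 N, or if a joint passes its speed limit or range.

### The arm

A 6-joint arm with a two-finger parallel gripper is mounted at the origin on the work surface. World frame = base frame: x ahead of the robot, y to its left, z up, the work surface at z = 0. Lengths are in mm, angles in degrees, forces in N, time in s.
With the tool pointing down it reaches from about 350 to 775 mm from the base axis. Payload 5.5 kg.
Tool frame: the origin (TCP) lies at the very end of the fingers, on their centre line; the grasp point (between the pads) lies 19 mm behind it (r.grip_point_offset is the distance from the TCP to the grasp point, in mm); z points along the fingers, y is the line along which they close (so a half turn about z gives the same grasp; the last joint's range is limited). The gripper opens to 85 mm and grips with 20 to 120 N. Pads are 22 mm wide; open, the fingers measure 114 mm over their backs; the gripper's body (76 mm by 85 mm) begins 54 mm behind the grasp point. The pads swing forward as they close: fully open they stand 13 mm farther back than shut.
Start: joints at [-72.399, 17.945, 2.641, 74.691, 0, 82.002], TCP at [248.449, -518.599, 231.323] pointing down, gripper open.
Joint ranges: [-158.12, 158.12], [-49.38, 96.58], [-58.88, 72.47], [-126.05, 133.96], [-84.25, 85.87], [-180, 180]. Speed limits (degrees/s): [147.25, 147.25, 180, 180, 180, 180].

### API

Orientations are given as [roll, pitch, yaw] about the fixed x, y, z axes, in that order (R = Rz(yaw) Ry(pitch) Rx(roll)).
In Python, from bench import r gives the robot as it stands.
- The arm moves only by the tool play_rows, never from a script. Its argument "deltas" is a list of rows, each an object with "translation": the shift along the tool's x, y, z in units of 60 mm (1.0 is 60 mm), a list of three; "yaw": the turn about the tool's z in units of 8 degrees (1.0 is 8 degrees). In form: [{"translation": [tx, ty, tz], "yaw": yaw}, ...]. A call has 1 to 8 rows; each row is the pose to reach, as a shift and turn from the pose commanded when the call began, along the tool's axes at that moment; what a row does not reach only later rows make up. A row lasts 1/8 s, in which the tool goes at most 62.5 mm and 10.7 degrees, less where a joint would pass 70% of its speed; a pose out of reach is approached as far as the arm can. A call with a gripper value outside its range is refused whole. "claw" is the finger opening in mm, from 0 to 85.4, set as the call begins (left out, the last holds). The fingers move at their own pace and stop on an object; the grip force is fixed at half the most. Time passes only in rows, so rows that repeat a pose let the fingers close. It gives the time, the measured TCP pose, the force, the opening and the grip force at its end, in the units of the state.
- r.observe(): the state, without advancing time (a new reading comes with each control period).
- r.get_image(name): name is "scene" or "top" or "wrist"; returns (picture, depth): 400x640x3 uint8, red, green, blue; 400x640 float32, mm along the optical axis (not along the pixel's ray), 0 where there is no reading.
- r.get_calibration(name): a dict with "fx", "fy", "cx", "cy" (pixels), "rvec" (rotation vector, rad) and "tvec" (3), from world to camera coordinates, as OpenCV has them; the wrist camera has in their place "tool_from_camera" (4x4, takes a point from camera to tool coordinates, whose origin is the TCP and whose axes are the flange's). Camera axes: x right, y down, z forward; pixel columns grow to the right and rows downward; lengths in mm; the calibration is good to about 2 mm. A picture is of the moment at which its call begins: read the wrist's pose just before it. get_calibration takes no time and is no camera call.
- r.close_job(): hands the job in; it is judged then, once.
The state is a dict: "t": time; "qpos": joint angles; "qd": joint speeds; "joint_torque": joint torques, N m; "tool_pos": TCP position; "tool_rot": TCP orientation; "ft_force": force on the tool from outside, world axes, zero at the start; "wrist_torque": the same for the moment, N m; "grip_width": finger opening in mm; "grip_force": force on a finger pad.
Only numpy, scipy, OpenCV 4.12 (cv2) and the standard library are available. Lean on these libraries where they do the work, as an engineer would, in place of code of your own. Each camera call takes 0.05 s, during which the arm holds its last target. There are 200 camera calls.

## Working session

There is one attempt and no reset: what is moved stays moved. The work goes in short steps, Python scripts to look and compute and a tool call to move; the robot and the scene stay as the last step left them, time stands still between calls to the robot, and variables do not carry over. Pictures are saved under pics/ and viewed, at most 10 in all, crops included, and the job is handed in when it is done.

Besides the shell and the picture viewer there is one more tool, called after "Call:" by a JSON object that holds its "op" and its "data", one argument or row to a line. play_rows: Moves the arm, as the interface text tells. Its arguments: {"type":"object","properties":{"deltas":{"type":"array"},"claw":{"type":"number"}},"required":["deltas"]}

```bash
mkdir -p pics; ls
python3 - <<'E'
from bench import r
import cv2,numpy as np
s=r.observe();print(s['t'],s['tool_pos'],s['tool_rot'],s['ft_force'])
for n in ("scene","top"):
    p,d=r.get_image(n);cv2.imwrite(f"pics/{n}0.png",p[:,:,::-1]);np.save(f"pics/{n}0.npy",d)
    c=r.get_calibration(n);R=cv2.Rodrigues(np.array(c['rvec'],float))[0];print(n,c['fx'],c['cx'],c['cy'],-R.T@np.ravel(c['tvec']),R.round(2).tolist())
E
```

```text
pics
0.0 [ 248.29672645 -518.08203856  230.41476191] [-1.79898841e+02 -1.41939382e-02  2.56003855e+01] [ 0.45942237  0.01658216 -0.90615172]
scene 514.9976052023752 318.0977014596247 199.95980036852637 [1190.79117431  780.33727601 1100.6434386 ] [[-0.76, 0.65, -0.01], [0.45, 0.53, -0.72], [-0.46, -0.55, -0.69]]
top 366.4640147307695 322.273950867041 204.7359404264711 [ 391.67693235  -41.15306967 1187.19026845] [[-0.01, -1.0, -0.0], [-1.0, 0.01, -0.09], [0.09, -0.0, -1.0]]
```

View pics/top0.png

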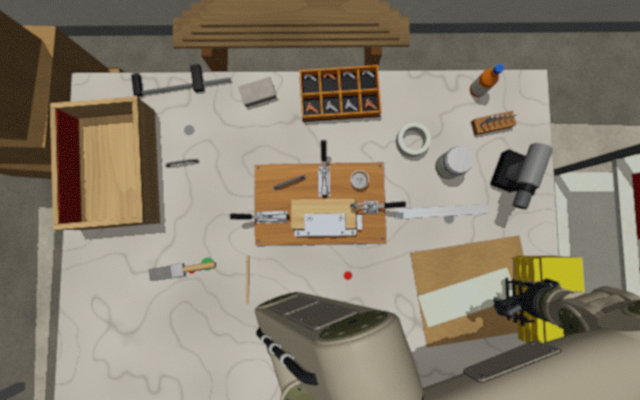

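View pics/scene0.png

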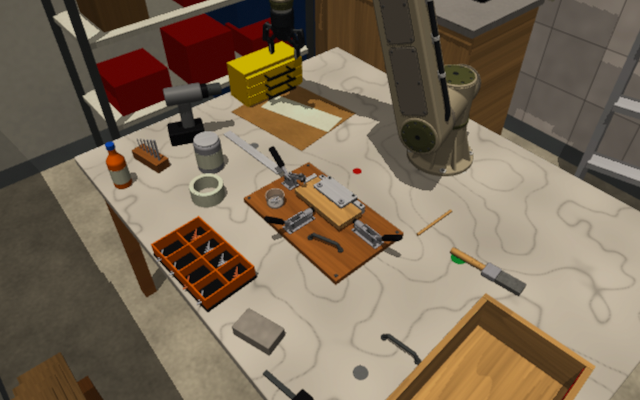

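```bash
cat > h.py <<'E'
import cv2,numpy as np
from scipy.optimize import least_squares
from bench import r
def cal(n):
    c=r.get_calibration(n);R=cv2.Rodrigues(np.array(c['rvec'],float))[0]
    return c,R,np.ravel(c['tvec'])
def cloud(n,d):
    c,R,t=cal(n);v,u=np.mgrid[:400,:640]
    P=np.stack([(u-c['cx'])/c['fx']*d,(v-c['cy'])/c['fy']*d,d],-1)
    return (P-t)@R
def jig2w(j,P):
    a=np.radians(j[2]);P=np.atleast_2d(P).astype(float)
    return np.c_[j[0]+np.cos(a)*P[:,0]-np.sin(a)*P[:,1],j[1]+np.sin(a)*P[:,0]+np.cos(a)*P[:,1],P[:,2]]
E
python3 - <<'E'
from h import *
for n in ("top","scene"):
    im=cv2.imread(f"pics/{n}0.png");d=np.load(f"pics/{n}0.npy");W=cloud(n,d)
    hsv=cv2.cvtColor(im,cv2.COLOR_BGR2HSV)
    z=W[...,2];near=(d>0)&(np.hypot(W[...,0]-420,W[...,1]+45)<300)
    tab=near&(hsv[...,1]<60)&(abs(z)<12);print(n,'table z',np.median(z[tab]))
    base=near&(z>8)&(z<26)&(hsv[...,1]>110)
    k,l,st,_=cv2.connectedComponentsWithStats(base.astype(np.uint8));i=1+st[1:,4].argmax()
    P=W[l==i];print('base z',np.median(P[:,2]),cv2.minAreaRect(P[:,:2].astype(np.float32)))
    dark=(near&(hsv[...,2]<50)&(z>30)&(z<125)).astype(np.uint8)
    k,l,st,ce=cv2.connectedComponentsWithStats(dark)
    for i in range(1,k):
        if st[i,4]>12:
            P=W[l==i];print('dark',ce[i].round(),st[i,4],P.mean(0).round(),P.min(0).round(),P.max(0).round())
E
```

```text
top table z -0.5315697836868408
base z 17.51509618462665 ((548.4197998046875, 64.27713012695312), (162.44921875, 222.0257568359375), 0.706888735294342)
dark [323. 151.] 60 [652. -45.  91.] [630. -51.  71.] [676. -41. 114.]
dark [394. 205.] 69 [ 489. -257.   96.] [ 483. -282.   72.] [ 494. -232.  117.]
dark [241. 216.] 68 [457. 203.  90.] [451. 179.  69.] [462. 229. 113.]
scene table z -0.7030537290762743
base z 17.125898624371377 ((526.7045288085938, 42.19627380371094), (213.8238525390625, 280.744873046875), 0.3441876471042633)
dark [276. 157.] 117 [ 491. -253.   91.] [ 480. -282.   65.] [ 498. -227.  114.]
dark [274. 220.] 97 [661. -37.  94.] [628. -54.  64.] [684. -30. 115.]
dark [391. 237.] 113 [462. 210.  89.] [448. 165.  34.] [469. 236. 111.]
```

Run:
```python
from h import *
for n in ("top","scene"):
    im=cv2.imread(f"pics/{n}0.png");d=np.load(f"pics/{n}0.npy");W=cloud(n,d)
    hsv=cv2.cvtColor(im,cv2.COLOR_BGR2HSV)
    z=W[...,2];near=(d>0)&(np.hypot(W[...,0]-500,W[...,1]+25)<300)
    base=near&(z>8)&(z<26)&(hsv[...,1]>110)
    b=near&(z>10)&(hsv[...,1]>110)
    k,l,st,_=cv2.connectedComponentsWithStats(base.astype(np.uint8));
    P=np.concatenate([W[l==i] for i in range(1,k) if st[i,4]>60])
    (cx,cy),sz,a=cv2.minAreaRect(P[:,:2].astype(np.float32));print(n,cx,cy,sz,a)
    yaw=(a+45)%90-45;j=(0,0,yaw);o=jig2w(j,[42,15,0])[0];j=(cx-o[0],cy-o[1],yaw);print('jig',np.round(j,2))
    print(jig2w(j,[[143+41,0,86],[0,198+41,86],[26,-197,91],[0,0,48]]).round(1).tolist())
```

```text
top 578.7176513671875 -30.952911376953125 (411.4971923828125, 414.6546630859375) 0.8433617353439331
jig [536.94 -46.57   0.84]
[[720.9, -43.9, 86.0], [533.4, 192.4, 86.0], [565.8, -243.2, 91.0], [536.9, -46.6, 48.0]]
scene 583.910400390625 -28.203933715820312 (430.4132385253906, 423.9415588378906) 0.8441604375839233
jig [542.14 -43.82   0.84]
[[726.1, -41.1, 86.0], [538.6, 195.2, 86.0], [571.0, -240.4, 91.0], [542.1, -43.8, 48.0]]
```

Run:
```python
from h import *
for n in ("top","scene"):
    im=cv2.imread(f"pics/{n}0.png");d=np.load(f"pics/{n}0.npy");W=cloud(n,d)
    hsv=cv2.cvtColor(im,cv2.COLOR_BGR2HSV)
    z=W[...,2];base=((d>0)&(z>12)&(z<24)&(hsv[...,1]>110)&(W[...,0]>330)&(W[...,0]<670)&(abs(W[...,1]+25)<240)).astype(np.uint8)
    base=cv2.morphologyEx(base,cv2.MORPH_OPEN,np.ones((2,2),np.uint8))
    k,l,st,_=cv2.connectedComponentsWithStats(base);print([s.tolist() for s in st[1:] if s[4]>30])
    P=np.concatenate([W[l==i] for i in range(1,k) if st[i,4]>60])
    (cx,cy),sz,a=cv2.minAreaRect(P[:,:2].astype(np.float32));print(n,cx,cy,sz,a)
    yaw=(a+45)%90-45;o=jig2w((0,0,yaw),[42,15,0])[0];j=(cx-o[0],cy-o[1],yaw);print('jig',np.round(j,2))
    print(jig2w(j,[[143+41,0,86],[0,198+41,86],[26,-197,91],[0,0,48]]).round(1).tolist())
```

```text
[[256, 165, 68, 50, 2419], [328, 164, 58, 41, 1614], [256, 209, 131, 37, 2005]]
top 498.48333740234375 -35.451751708984375 (258.5238342285156, 414.57525634765625) 0.7257594466209412
jig [456.68 -50.98   0.73]
[[640.7, -48.7, 86.0], [453.6, 188.0, 86.0], [485.2, -247.6, 91.0], [456.7, -51.0, 48.0]]
[[294, 164, 30, 14, 208], [246, 177, 65, 44, 1142], [359, 206, 45, 30, 540], [274, 212, 119, 71, 3007]]
scene 693.882568359375 325.40179443359375 (1277.7691650390625, 427.6020202636719) 60.97775650024414
jig [649.88 332.66 -29.02]
[[810.8, 243.4, 86.0], [765.8, 541.7, 86.0], [577.0, 147.8, 91.0], [649.9, 332.7, 48.0]]
```

Call:
{"op": "play_rows", "data": {
  "claw": 0,
  "deltas": [
    {"translation": [0.7, -0.3, 0], "yaw": 0.5},
    {"translation": [1.4, -0.6, 0], "yaw": 1.2},
    {"translation": [2.1, -0.9, 0], "yaw": 2.0},
    {"translation": [2.8, -1.2, 0], "yaw": 2.6},
    {"translation": [3.5, -1.5, 0], "yaw": 3.2},
    {"translation": [4.2, -1.8, 0], "yaw": 3.2},
    {"translation": [4.8, -2.06, 0], "yaw": 3.2},
    {"translation": [4.8, -2.06, 0], "yaw": 3.2}
  ]
}}

```text
t: 1.1
tool_pos: [455.9, -280.5, 230.9]
tool_rot: [-180.0, 0.0, 0.2]
ft_force: [-0.4, 0.0, 0.5]
grip_width: 0.4
grip_force: 0.0
```

Run:
```python
from h import *
n="scene";im=cv2.imread(f"pics/{n}0.png");d=np.load(f"pics/{n}0.npy");W=cloud(n,d)
hsv=cv2.cvtColor(im,cv2.COLOR_BGR2HSV);z=W[...,2]
base=(d>0)&(z>12)&(z<24)&(hsv[...,1]>110)&(W[...,0]>330)&(W[...,0]<670)&(abs(W[...,1]+25)<240)
k,l,st,_=cv2.connectedComponentsWithStats(base.astype(np.uint8))
P=np.concatenate([W[l==i] for i in range(1,k) if st[i,4]>200])
(cx,cy),sz,a=cv2.minAreaRect(P[:,:2].astype(np.float32));print(cx,cy,sz,a)
yaw=(a+45)%90-45;o=jig2w((0,0,yaw),[42,15,0])[0];j=(cx-o[0],cy-o[1],yaw);print('jig',np.round(j,2))
s=r.observe();print(s['t'],s['tool_pos'],s['tool_rot'],s['ft_force'],s['grip_width'])
```

```text
501.911376953125 -29.492950439453125 (265.0377197265625, 423.9036560058594) 0.48267126083374023
jig [460.04 -44.85   0.48]
1.1 [ 455.86044924 -280.54578552  230.88459042] [-1.79956893e+02  2.91378720e-02  2.40188349e-01] [-0.41640692  0.00775026  0.53266315] 0.40511277709467236
```

Call:
{"op": "play_rows", "data": {
  "deltas": [
    {"translation": [0.6, -0.7, 0], "yaw": 0},
    {"translation": [1.2, -1.4, 0], "yaw": 0},
    {"translation": [1.8, -2.1, 0], "yaw": 0},
    {"translation": [2.4, -2.75, 0], "yaw": 0},
    {"translation": [3.0, -3.4, 0.2], "yaw": 0},
    {"translation": [3.43, -3.94, 0.7], "yaw": 0},
    {"translation": [3.43, -3.94, 1.3], "yaw": 0},
    {"translation": [3.43, -3.94, 1.5], "yaw": 0}
  ]
}}

```text
t: 2.1
tool_pos: [658.7, -46.5, 138.0]
tool_rot: [-180.0, 0.3, -0.0]
ft_force: [-0.6, 0.3, 0.1]
grip_width: 0.4
grip_force: 0.0
```

Run:
```python
from h import *
s=r.observe();print(s['t'],s['tool_pos'],s['tool_rot'],s['ft_force'])
o=[]
for n in ("wrist","scene"):
    p,d=r.get_image(n);o.append(p[:,:,::-1]);np.save(f"pics/{n}1.npy",d)
c=r.get_calibration("wrist");print(c['fx'],c['cx'],c['cy'],np.round(c['tool_from_camera'],2).tolist())
cv2.imwrite("pics/m1.png",np.hstack([cv2.resize(o[0],(480,300)),o[1][120:270,200:360].repeat(2,0).repeat(2,1)]))
```

```text
2.1 [658.72651569 -46.54624731 137.97385963] [-1.79968879e+02  3.15761300e-01 -8.23804729e-03] [-0.59424687  0.25185888  0.10486017]
320.2167791525887 318.5657277706934 201.9025305441926 [[0.0, -0.96, -0.27, 68.36], [1.0, 0.0, -0.0, -0.61], [0.0, -0.27, 0.96, -141.91], [0.0, 0.0, 0.0, 1.0]]
```

View pics/m1.png

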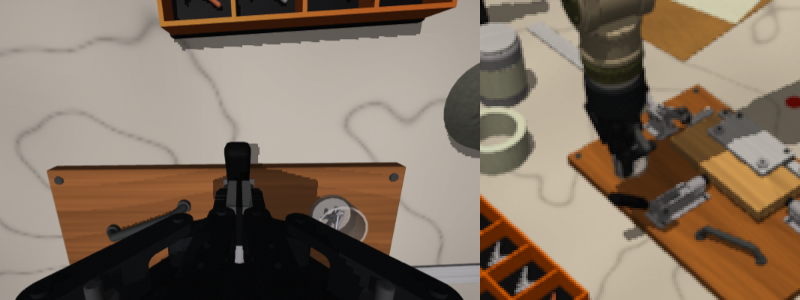

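Call:
{"op": "play_rows", "data": {
  "deltas": [
    {"translation": [-0.1, 0, 0.2], "yaw": 0},
    {"translation": [-0.1, 0, 0.4], "yaw": 0},
    {"translation": [-0.1, 0, 0.6], "yaw": 0},
    {"translation": [-0.1, 0, 0.75], "yaw": 0},
    {"translation": [-0.1, 0, 0.9], "yaw": 0},
    {"translation": [-0.1, 0, 1.05], "yaw": 0},
    {"translation": [-0.1, 0, 1.2], "yaw": 0},
    {"translation": [-0.1, 0, 1.3], "yaw": 0}
  ]
}}

```text
t: 3.2
tool_pos: [655.0, -46.3, 62.9]
tool_rot: [180.0, -0.0, 0.0]
ft_force: [1.2, 0.1, 4.6]
grip_width: -0.4
grip_force: 1.6
```

Call:
{"op": "play_rows", "data": {
  "deltas": [
    {"translation": [0, 0, 0.06], "yaw": 0},
    {"translation": [0, 0, 0.12], "yaw": 0},
    {"translation": [0, 0, 0.17], "yaw": 0},
    {"translation": [0, 0, 0.21], "yaw": 0},
    {"translation": [0, 0, 0.25], "yaw": 0},
    {"translation": [0, 0, 0.27], "yaw": 0},
    {"translation": [0, 0, 0.27], "yaw": 0}
  ]
}}

```text
t: 4.08
tool_pos: [654.4, -46.3, 46.9]
tool_rot: [180.0, 0.0, -0.0]
ft_force: [1.3, 0.0, 3.3]
grip_width: 0.0
grip_force: 1.3
```

Not yet at the stop (force still light); go on in small steps.

Call:
{"op": "play_rows", "data": {
  "deltas": [
    {"translation": [0, 0, 0.02], "yaw": 0},
    {"translation": [0, 0, 0.04], "yaw": 0},
    {"translation": [0, 0, 0.05], "yaw": 0},
    {"translation": [0, 0, 0.05], "yaw": 0}
  ]
}}

```text
t: 4.58
tool_pos: [654.6, -46.4, 45.9]
tool_rot: [180.0, -0.0, 0.0]
ft_force: [-1.5, 0.9, 13.2]
grip_width: 0.0
grip_force: 6.5
```

Call:
{"op": "play_rows", "data": {
  "deltas": [
    {"translation": [0, 0, 0.02], "yaw": 0},
    {"translation": [0, 0, 0.03], "yaw": 0},
    {"translation": [0, 0, 0.03], "yaw": 0}
  ]
}}

```text
t: 4.95
tool_pos: [654.6, -46.4, 45.8]
tool_rot: [180.0, -0.1, 0.0]
ft_force: [-6.2, 1.6, 22.1]
grip_width: 0.1
grip_force: 10.8
```

Call:
{"op": "play_rows", "data": {
  "deltas": [
    {"translation": [0, 0, -0.5], "yaw": 0},
    {"translation": [0, 0, -1.2], "yaw": 0},
    {"translation": [0, 0, -1.75], "yaw": 0},
    {"translation": [-0.5, -0.65, -1.75], "yaw": 0},
    {"translation": [-1.0, -1.3, -1.75], "yaw": 0},
    {"translation": [-1.5, -1.95, -1.75], "yaw": 0},
    {"translation": [-2.0, -2.6, -1.75], "yaw": 0},
    {"translation": [-2.5, -3.2, -1.75], "yaw": 0}
  ]
}}

```text
t: 5.95
tool_pos: [503.3, 113.2, 146.2]
tool_rot: [-178.5, 0.2, 2.9]
ft_force: [0.4, 0.3, -0.4]
grip_width: 0.1
grip_force: 0.0
```

Call:
{"op": "play_rows", "data": {
  "deltas": [
    {"translation": [-0.4, -0.5, 0], "yaw": 0},
    {"translation": [-0.8, -0.94, 0], "yaw": 0},
    {"translation": [-0.8, -0.94, 0], "yaw": 0},
    {"translation": [-0.8, -0.94, 0], "yaw": 0}
  ]
}}

```text
t: 6.45
tool_pos: [458.3, 135.6, 148.6]
tool_rot: [-177.1, 0.1, 5.1]
ft_force: [0.2, -0.0, 0.1]
grip_width: 0.2
grip_force: 0.0
```

Run:
```python
from h import *
s=r.observe();print(s['t'],s['tool_pos'],s['tool_rot'],s['ft_force'])
o=[r.get_image(n)[0][:,:,::-1] for n in ("wrist","scene")]
cv2.imwrite("pics/m2.png",np.hstack([cv2.resize(o[0],(400,250)),cv2.resize(o[1][140:265,220:420],(400,250))]))
cv2.imwrite("pics/m2b.png",cv2.resize(o[1][140:290,220:420],(800,600)))
```

```text
6.45 [458.28574136 135.58427674 148.55385141] [-1.77115947e+02  8.28941557e-02  5.06083845e+00] [ 0.1614226  -0.02617987  0.12280796]
```

View pics/m2.png

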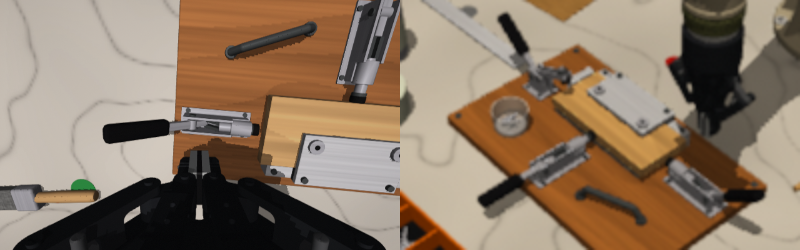

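Run:
```python
from bench import r
s=r.observe();print(s['qpos'],s['tool_pos'],s['tool_rot'])
```

```text
[  4.97678882   9.59839882 -20.23792233  60.23218269   2.89147926
 179.9438549 ] [458.79082488 135.45518739 148.61804191] [-1.77108455e+02  6.56716127e-02  5.03286248e+00]
```

Call:
{"op": "play_rows", "data": {
  "deltas": [
    {"translation": [0, 0, 0], "yaw": -1.3},
    {"translation": [0, 0, 0], "yaw": -2.6},
    {"translation": [0, 0, 0], "yaw": -3.9},
    {"translation": [0, 0, 0], "yaw": -5.2},
    {"translation": [0, 0, 0], "yaw": -6.5},
    {"translation": [0, 0, 0], "yaw": -7.8},
    {"translation": [0, 0, 0], "yaw": -9.1},
    {"translation": [0, 0, 0], "yaw": -10.4}
  ]
}}

```text
t: 7.55
tool_pos: [458.9, 135.4, 148.6]
tool_rot: [-179.6, -2.9, 88.6]
ft_force: [-0.4, 0.8, 0.1]
grip_width: 0.1
grip_force: 0.0
```

Call:
{"op": "play_rows", "data": {
  "deltas": [
    {"translation": [0.6, -0.02, 0], "yaw": 0},
    {"translation": [1.15, -0.04, 0], "yaw": 0},
    {"translation": [1.15, -0.04, 0.1], "yaw": 0},
    {"translation": [1.15, -0.04, 0.1], "yaw": 0}
  ]
}}

```text
t: 8.05
tool_pos: [457.5, 204.5, 145.4]
tool_rot: [-179.5, -2.8, 88.2]
ft_force: [-0.3, 0.5, -0.4]
grip_width: 0.1
grip_force: 0.0
```

Run:
```python
from h import *
s=r.observe();print(s['t'],s['tool_pos'],s['tool_rot'],s['ft_force'],s['qpos'].round())
o=[r.get_image(n)[0][:,:,::-1] for n in ("wrist","scene")]
cv2.imwrite("pics/m3.png",np.hstack([cv2.resize(o[0],(400,250)),cv2.resize(o[1][140:265,260:460],(400,250))]))
```

```text
8.05 [457.50791106 204.45457796 145.35027761] [-179.49600412   -2.82356554   88.24776235] [-0.33530266  0.47507558 -0.35818855] [ 13.  12. -18.  60.   3. 105.]
```

View pics/m3.png

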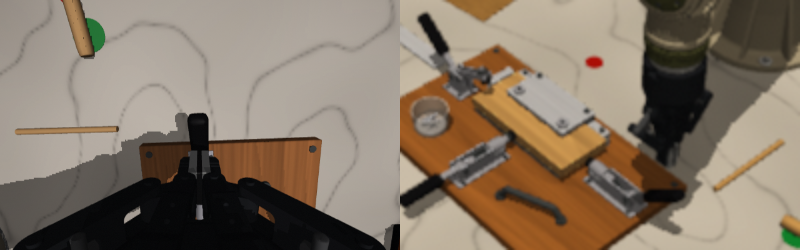

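Call:
{"op": "play_rows", "data": {
  "deltas": [
    {"translation": [0, 0, 0.3], "yaw": 0},
    {"translation": [0, 0, 0.55], "yaw": 0},
    {"translation": [0, 0, 0.75], "yaw": 0},
    {"translation": [0, 0, 0.9], "yaw": 0},
    {"translation": [0, 0, 1.05], "yaw": 0},
    {"translation": [0, 0, 1.2], "yaw": 0},
    {"translation": [0, 0, 1.3], "yaw": 0},
    {"translation": [0, 0, 1.4], "yaw": 0}
  ]
}}

```text
t: 9.15
tool_pos: [457.5, 209.6, 62.2]
tool_rot: [-179.6, -2.9, 88.3]
ft_force: [-0.8, 1.3, 3.4]
grip_width: -0.1
grip_force: 1.5
```

Call:
{"op": "play_rows", "data": {
  "deltas": [
    {"translation": [0, 0, 0.06], "yaw": 0},
    {"translation": [0, 0, 0.12], "yaw": 0},
    {"translation": [0, 0, 0.16], "yaw": 0},
    {"translation": [0, 0, 0.2], "yaw": 0},
    {"translation": [0, 0, 0.23], "yaw": 0},
    {"translation": [0, 0, 0.25], "yaw": 0},
    {"translation": [0, 0, 0.25], "yaw": 0}
  ]
}}

```text
t: 10.02
tool_pos: [457.3, 210.0, 47.4]
tool_rot: [-179.6, -2.9, 88.3]
ft_force: [-0.3, 2.0, 2.4]
grip_width: 0.0
grip_force: 1.2
```

Call:
{"op": "play_rows", "data": {
  "deltas": [
    {"translation": [0, 0, 0.02], "yaw": 0},
    {"translation": [0, 0, 0.04], "yaw": 0},
    {"translation": [0, 0, 0.06], "yaw": 0},
    {"translation": [0, 0, 0.06], "yaw": 0}
  ]
}}

```text
t: 10.52
tool_pos: [457.4, 210.2, 45.8]
tool_rot: [-179.7, -2.9, 88.3]
ft_force: [-5.1, -0.8, 20.9]
grip_width: -0.1
grip_force: 10.4
```

Call:
{"op": "play_rows", "data": {
  "deltas": [
    {"translation": [0, 0, -0.5], "yaw": 0},
    {"translation": [0, 0, -1.2], "yaw": 0},
    {"translation": [0, 0, -1.9], "yaw": 0},
    {"translation": [-0.7, 0.07, -1.95], "yaw": 0},
    {"translation": [-1.5, 0.15, -2.0], "yaw": 0},
    {"translation": [-2.3, 0.23, -2.05], "yaw": 0},
    {"translation": [-3.1, 0.3, -2.1], "yaw": 0},
    {"translation": [-3.9, 0.38, -2.1], "yaw": 0}
  ]
}}

```text
t: 11.52
tool_pos: [472.8, -32.3, 157.3]
tool_rot: [-179.5, -2.8, 88.2]
ft_force: [0.7, 0.8, 0.2]
grip_width: 0.3
grip_force: 0.0
```

Call:
{"op": "play_rows", "data": {
  "deltas": [
    {"translation": [-0.7, 0.07, -0.03], "yaw": 0},
    {"translation": [-1.5, 0.15, -0.06], "yaw": 0},
    {"translation": [-2.3, 0.23, -0.1], "yaw": 0},
    {"translation": [-3.0, 0.3, -0.13], "yaw": 0},
    {"translation": [-3.6, 0.35, -0.16], "yaw": 0},
    {"translation": [-3.8, 0.38, -0.16], "yaw": 0},
    {"translation": [-3.8, 0.38, -0.16], "yaw": 0}
  ]
}}

```text
t: 12.4
tool_pos: [488.9, -259.2, 154.9]
tool_rot: [-179.5, -2.9, 88.2]
ft_force: [0.7, 1.0, 0.5]
grip_width: -0.1
grip_force: 0.0
```

Run:
```python
from h import *
s=r.observe();print(s['t'],s['tool_pos'],s['tool_rot'],s['ft_force'],s['qpos'].round())
o=[]
for n in ("wrist","scene","top"):
    p,d=r.get_image(n);o.append(p[:,:,::-1])
    if n!="wrist":
        W=cloud(n,d);hsv=cv2.cvtColor(o[-1],cv2.COLOR_BGR2HSV);z=W[...,2]
        m=((d>0)&(hsv[...,2]<50)&(z>20)&(z<130)&(abs(W[...,0]-520)<180)&(abs(W[...,1]+25)<290)).astype(np.uint8)
        k,l,st,ce=cv2.connectedComponentsWithStats(m)
        for i in range(1,k):
            if st[i,4]>12:
                P=W[l==i];print(n,ce[i].round(),st[i,4],P.mean(0).round(),P.min(0).round(),P.max(0).round())
cv2.imwrite("pics/m4.png",np.vstack([np.hstack([cv2.resize(o[0],(400,250)),cv2.resize(o[1][140:265,220:420],(400,250))]),cv2.resize(o[2][130:265,230:410],(800,600))[0:350]*1]))
```

```text
12.4 [ 488.85482979 -259.21792172  154.90806556] [-179.49404873   -2.93766894   88.18931917] [0.70579026 1.02474368 0.50100705] [-37.  19.  -7.  66.   2.  54.]
scene [277. 157.] 122 [ 490. -253.   91.] [ 480. -285.   64.] [ 498. -224.  115.]
scene [316. 207.] 17 [510. -42.  41.] [501. -50.  22.] [516. -36.  47.]
scene [352. 219.] 17 [460.  59.  41.] [453.  50.  21.] [466.  66.  49.]
scene [272. 234.] 126 [671. -39.  44.] [642. -53.  33.] [700. -30.  52.]
scene [311. 236.] 16 [586.  27.  29.] [582.  18.  20.] [594.  36.  41.]
scene [394. 252.] 155 [460. 225.  43.] [448. 182.  29.] [467. 259.  49.]
scene [338. 248.] 21 [556. 109.  29.] [550.  94.  20.] [560. 118.  40.]
top [324. 149.] 39 [670. -48.  45.] [645. -51.  41.] [700. -45.  51.]
top [391. 205.] 41 [ 488. -248.   88.] [ 483. -264.   75.] [ 494. -232.  101.]
top [240. 218.] 40 [454. 217.  45.] [451. 190.  41.] [460. 250.  48.]
```

View pics/m4.png

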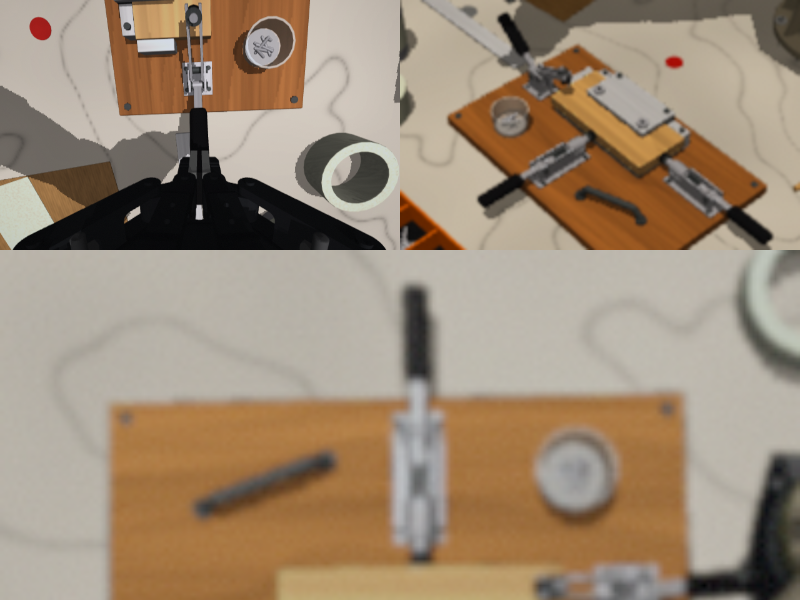

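Call:
{"op": "play_rows", "data": {
  "deltas": [
    {"translation": [-0.05, 0, 0.3], "yaw": 0},
    {"translation": [-0.05, 0, 0.55], "yaw": 0},
    {"translation": [-0.05, 0, 0.75], "yaw": 0},
    {"translation": [-0.05, 0, 0.9], "yaw": 0},
    {"translation": [-0.05, 0, 1.05], "yaw": 0},
    {"translation": [-0.05, 0, 1.2], "yaw": 0},
    {"translation": [-0.05, 0, 1.33], "yaw": 0},
    {"translation": [-0.05, 0, 1.45], "yaw": 0}
  ]
}}

```text
t: 13.55
tool_pos: [489.2, -258.1, 68.4]
tool_rot: [-179.6, -2.8, 88.3]
ft_force: [-0.1, -0.2, 1.9]
grip_width: -0.2
grip_force: 1.3
```

Call:
{"op": "play_rows", "data": {
  "deltas": [
    {"translation": [0, 0, 0.06], "yaw": 0},
    {"translation": [0, 0, 0.12], "yaw": 0},
    {"translation": [0, 0, 0.16], "yaw": 0},
    {"translation": [0, 0, 0.2], "yaw": 0},
    {"translation": [0, 0, 0.22], "yaw": 0},
    {"translation": [0, 0, 0.24], "yaw": 0},
    {"translation": [0, 0, 0.24], "yaw": 0}
  ]
}}

```text
t: 14.42
tool_pos: [488.9, -257.0, 54.2]
tool_rot: [-179.6, -2.9, 88.3]
ft_force: [1.0, -0.8, 0.9]
grip_width: -0.0
grip_force: 0.9
```

Call:
{"op": "play_rows", "data": {
  "deltas": [
    {"translation": [0, 0, 0.03], "yaw": 0},
    {"translation": [0, 0, 0.05], "yaw": 0},
    {"translation": [0, 0, 0.07], "yaw": 0},
    {"translation": [0, 0, 0.07], "yaw": 0}
  ]
}}

```text
t: 14.92
tool_pos: [489.0, -257.1, 51.2]
tool_rot: [-179.6, -2.8, 88.3]
ft_force: [-2.0, -1.3, 10.1]
grip_width: 0.0
grip_force: 4.9
```

Call:
{"op": "play_rows", "data": {
  "deltas": [
    {"translation": [0, 0, 0.02], "yaw": 0},
    {"translation": [0, 0, 0.03], "yaw": 0},
    {"translation": [0, 0, 0.03], "yaw": 0}
  ]
}}

```text
t: 15.3
tool_pos: [489.1, -257.2, 50.9]
tool_rot: [-179.7, -2.8, 88.3]
ft_force: [-4.7, 0.5, 20.6]
grip_width: 0.0
grip_force: 10.2
```

Call:
{"op": "play_rows", "data": {
  "deltas": [
    {"translation": [0, 0, -0.3], "yaw": 0},
    {"translation": [0, 0, -0.9], "yaw": 0},
    {"translation": [0, 0, -1.6], "yaw": 0},
    {"translation": [-0.7, -0.2, -2.2], "yaw": 0},
    {"translation": [-1.4, -0.4, -2.4], "yaw": 0},
    {"translation": [-2.1, -0.7, -2.4], "yaw": 0},
    {"translation": [-2.1, -0.7, -2.4], "yaw": 0}
  ]
}}

```text
t: 16.18
tool_pos: [442.3, -390.4, 185.0]
tool_rot: [-179.5, -3.0, 88.0]
ft_force: [0.6, 0.2, -0.3]
grip_width: -0.5
grip_force: 0.0
```

Run:
```python
from h import *
o=[]
for n in ("scene","top"):
    p,d=r.get_image(n);o.append(p[:,:,::-1])
    W=cloud(n,d);hsv=cv2.cvtColor(o[-1],cv2.COLOR_BGR2HSV);z=W[...,2]
    m=((d>0)&(hsv[...,2]<50)&(z>20)&(z<130)&(abs(W[...,0]-520)<180)&(abs(W[...,1]+25)<290)).astype(np.uint8)
    k,l,st,ce=cv2.connectedComponentsWithStats(m)
    for i in range(1,k):
        if st[i,4]>30:
            P=W[l==i];print(n,st[i,4],P.mean(0).round(),P.min(0).round(),P.max(0).round())
cv2.imwrite("pics/m5.png",np.hstack([cv2.resize(o[0][120:280,220:420],(400,320)),cv2.resize(o[1][130:258,230:390],(400,320))]))
```

```text
scene 82 [ 492. -269.   49.] [ 482. -306.   38.] [ 499. -237.   56.]
scene 126 [670. -40.  43.] [640. -52.  33.] [700. -30.  53.]
scene 155 [460. 225.  43.] [450. 184.  31.] [468. 259.  50.]
top 45 [668. -47.  46.] [645. -51.  41.] [698. -41.  50.]
top 64 [ 488. -275.   51.] [ 482. -302.   44.] [ 494. -243.   55.]
top 39 [454. 218.  45.] [451. 190.  41.] [460. 251.  48.]
```

View pics/m5.png

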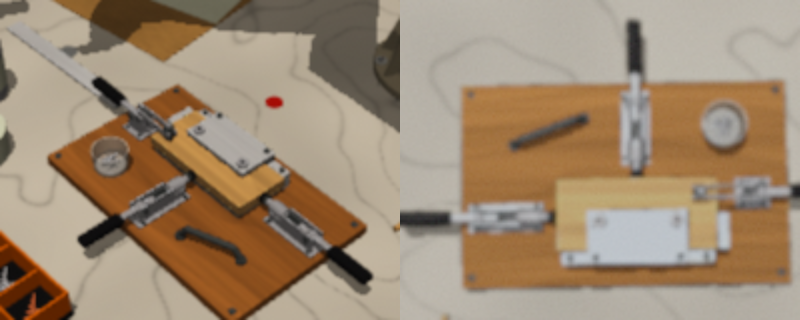

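All three levers are level (grip tops at 46, 46 and 51 mm), the board sits against the fence and the end stop, and the arm is clear.

```bash
python3 -c "
from bench import r
print(r.close_job())"
```

```text
the job is handed in; nothing more can be done
None
```

I pressed the side, end and hold-down levers in that order, each down to its stop. The last pictures show the board against the fence and end stop with nothing else moved, and I handed the job in at about 16 s with the arm clear.

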